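Load the tube caddy and lock it away

TASK

Load the tube caddy: swing its gate bar fully open (a quarter turn, pushing near the free end), push the empty carrier along the rail by its post from the storage station to the loading station until it clicks in, and press every lubricant tube lying on the bench down past the sprung jaw into a clip of its own, level and about centred in the clip, its cap pointing either way along the rail. Then push the loaded carrier back to the storage station until it clicks in and swing the gate bar fully shut behind it. Leave the other things on the bench where they are.

Things in the scene. Friction and masses are not known exactly. Their poses are not given: they have to be found in the camera images.
- carrier (a joint): Carrier's place on the rail (m): 0 = storage detent, 0.110 = loading detent, to the left of it (+y of the clip points). A sprung ball holds it at each station: about 6 N frees it, and let go within 4 mm of a station it is pulled in; elsewhere it stays where it is left. It can overshoot each station by 12 mm.
- gate (a joint): Angle of the gate bar (rad): 0 = shut, across the rail, locking the carrier in storage; 1.57 = fully open, along the rail behind the loading station. Opening, its free end swings from the robot's side to the left, then to the back (clockwise from above). Stays where left; 0.5 N at the peg moves it. Swing it only with the carrier in storage.
- gate_peg (a point): On the axis of an upright black peg, 12 mm in diameter, near the gate bar's free end, 72 mm above the bench (peg top 85 mm). The bar is steel, 150 x 10 x 10 mm, level, its underside 30 mm above the bench. Axis x runs from the peg along the bar to the pivot, z is up.
- gate_hinge (a point): Point on the gate's vertical pivot axis, 72 mm above the bench, 142 mm from the peg's axis.
- post_mid (a point): On the axis of the upright steel post on the robot's side of the carrier, by which it is pushed along the rail, 72 mm above the bench. Post 18 mm in diameter, with a 22 mm black cap from 84 mm to its top at 98 mm. Moves with the carrier. Axes: y along the rail toward loading, z up.
- clip_front (a point): Where the centre of a tube's body lies once seated in the clip nearest the robot: midway between its two forks, 64 mm above the bench. Axes: x across the rail, away from the robot; y along the rail and the seated tube; z up. The carrier is a plate 146 mm (x) by 110 mm (y), its top 28 mm above the bench, with three clips 50 mm apart in x; see clip_mid.
- clip_mid (a point): The same point of the middle clip. A clip is two forks 60 mm apart along y, each 10 mm wide (50 mm free between for fingers), with a fixed wall on the robot's side and a spring-hinged jaw with white rollers on the far side. A tube touches the rollers with its centre 21 mm above this point; pressed down with 5 to 10 N it tilts the jaw outward, which closes over it.
- clip_back (a point): The same point of the clip farthest from the robot.
- tube0_mid (a point): A white tube of lubricant with a red cap, lying on the bench, rigid, 122 mm long: round body 95 mm long, 24 mm in diameter; round cap at one end 19 mm long, 15 mm in diameter; black plug at the other end 8 mm long, 24 mm square, so that it does not roll. This point is the centre of the body, 12 mm above the bench; axis y runs along the tube, away from the cap (roll about y arbitrary). 100 g. Two or three tubes are present; an absent one reads None.
- tube1_mid (a point): A white tube of lubricant with a red cap, lying on the bench, rigid, 122 mm long: round body 95 mm long, 24 mm in diameter; round cap at one end 19 mm long, 15 mm in diameter; black plug at the other end 8 mm long, 24 mm square, so that it does not roll. This point is the centre of the body, 12 mm above the bench; axis y runs along the tube, away from the cap (roll about y arbitrary). 100 g. Two or three tubes are present; an absent one reads None.
- tube2_mid (a point): A white tube of lubricant with a red cap, lying on the bench, rigid, 122 mm long: round body 95 mm long, 24 mm in diameter; round cap at one end 19 mm long, 15 mm in diameter; black plug at the other end 8 mm long, 24 mm square, so that it does not roll. This point is the centre of the body, 12 mm above the bench; axis y runs along the tube, away from the cap (roll about y arbitrary). 100 g. Two or three tubes are present; an absent one reads None.
- roll: A bystander: blue roll of tape lying flat, 53 mm in diameter, 18 mm high; origin at the centre of its underside.
- carton_a: A bystander: green and black carton, 55 x 60 x 36 mm; origin at the centre of its underside.

How it is judged:
On the way, in this order (a step that is already met when the one before it is completed fails the run):
1. the gate bar is swung fully open (value of joint gate above 1.3 rad), for 0.2 s.
2. the carrier is clicked in at the loading station, the gate still open (value of joint carrier between 0.106 and 0.114 m and value of joint gate above 1.2 rad), for 0.3 s.
3. every tube is seated in a clip, the carrier at the loading station (((distance between tube0_mid and clip_front below 0.015 m and z of tube0_mid in the frame of clip_front between -0.005 and 0.005 m and angle between the y axis of tube0_mid and the y axis of clip_front, either way round below 0.1 rad) or (distance between tube0_mid and clip_mid below 0.015 m and z of tube0_mid in the frame of clip_mid between -0.005 and 0.005 m and angle between the y axis of tube0_mid and the y axis of clip_mid, either way round below 0.1 rad) or (distance between tube0_mid and clip_back below 0.015 m and z of tube0_mid in the frame of clip_back between -0.005 and 0.005 m and angle between the y axis of tube0_mid and the y axis of clip_back, either way round below 0.1 rad)) and ((distance between tube1_mid and clip_front below 0.015 m and z of tube1_mid in the frame of clip_front between -0.005 and 0.005 m and angle between the y axis of tube1_mid and the y axis of clip_front, either way round below 0.1 rad) or (distance between tube1_mid and clip_mid below 0.015 m and z of tube1_mid in the frame of clip_mid between -0.005 and 0.005 m and angle between the y axis of tube1_mid and the y axis of clip_mid, either way round below 0.1 rad) or (distance between tube1_mid and clip_back below 0.015 m and z of tube1_mid in the frame of clip_back between -0.005 and 0.005 m and angle between the y axis of tube1_mid and the y axis of clip_back, either way round below 0.1 rad)) and ((distance between tube2_mid and clip_front below 0.015 m and z of tube2_mid in the frame of clip_front between -0.005 and 0.005 m and angle between the y axis of tube2_mid and the y axis of clip_front, either way round below 0.1 rad) or (distance between tube2_mid and clip_mid below 0.015 m and z of tube2_mid in the frame of clip_mid between -0.005 and 0.005 m and angle between the y axis of tube2_mid and the y axis of clip_mid, either way round below 0.1 rad) or (distance between tube2_mid and clip_back below 0.015 m and z of tube2_mid in the frame of clip_back between -0.005 and 0.005 m and angle between the y axis of tube2_mid and the y axis of clip_back, either way round below 0.1 rad)) and value of joint carrier between 0.106 and 0.114 m), for 0.3 s.
4. the loaded carrier is clicked in at the storage station (((distance between tube0_mid and clip_front below 0.015 m and z of tube0_mid in the frame of clip_front between -0.005 and 0.005 m and angle between the y axis of tube0_mid and the y axis of clip_front, either way round below 0.1 rad) or (distance between tube0_mid and clip_mid below 0.015 m and z of tube0_mid in the frame of clip_mid between -0.005 and 0.005 m and angle between the y axis of tube0_mid and the y axis of clip_mid, either way round below 0.1 rad) or (distance between tube0_mid and clip_back below 0.015 m and z of tube0_mid in the frame of clip_back between -0.005 and 0.005 m and angle between the y axis of tube0_mid and the y axis of clip_back, either way round below 0.1 rad)) and ((distance between tube1_mid and clip_front below 0.015 m and z of tube1_mid in the frame of clip_front between -0.005 and 0.005 m and angle between the y axis of tube1_mid and the y axis of clip_front, either way round below 0.1 rad) or (distance between tube1_mid and clip_mid below 0.015 m and z of tube1_mid in the frame of clip_mid between -0.005 and 0.005 m and angle between the y axis of tube1_mid and the y axis of clip_mid, either way round below 0.1 rad) or (distance between tube1_mid and clip_back below 0.015 m and z of tube1_mid in the frame of clip_back between -0.005 and 0.005 m and angle between the y axis of tube1_mid and the y axis of clip_back, either way round below 0.1 rad)) and ((distance between tube2_mid and clip_front below 0.015 m and z of tube2_mid in the frame of clip_front between -0.005 and 0.005 m and angle between the y axis of tube2_mid and the y axis of clip_front, either way round below 0.1 rad) or (distance between tube2_mid and clip_mid below 0.015 m and z of tube2_mid in the frame of clip_mid between -0.005 and 0.005 m and angle between the y axis of tube2_mid and the y axis of clip_mid, either way round below 0.1 rad) or (distance between tube2_mid and clip_back below 0.015 m and z of tube2_mid in the frame of clip_back between -0.005 and 0.005 m and angle between the y axis of tube2_mid and the y axis of clip_back, either way round below 0.1 rad)) and value of joint carrier between -0.004 and 0.004 m), for 0.3 s.
5. the gate bar is shut behind it (value of joint gate below 0.08 rad and value of joint carrier between -0.004 and 0.004 m), for 0.2 s.
At the end, for the whole second after the job is handed in: Every tube present is seated in a clip (centre within 15 mm of the clip's point and within 5 mm of it in height, parallel within 0.1 rad) and at rest, the carrier is within 4 mm of the storage detent and the gate is shut within 0.08 rad (all of step 5 and ((distance between tube0_mid and clip_front below 0.015 m and z of tube0_mid in the frame of clip_front between -0.005 and 0.005 m and angle between the y axis of tube0_mid and the y axis of clip_front, either way round below 0.1 rad) or (distance between tube0_mid and clip_mid below 0.015 m and z of tube0_mid in the frame of clip_mid between -0.005 and 0.005 m and angle between the y axis of tube0_mid and the y axis of clip_mid, either way round below 0.1 rad) or (distance between tube0_mid and clip_back below 0.015 m and z of tube0_mid in the frame of clip_back between -0.005 and 0.005 m and angle between the y axis of tube0_mid and the y axis of clip_back, either way round below 0.1 rad)) and ((distance between tube1_mid and clip_front below 0.015 m and z of tube1_mid in the frame of clip_front between -0.005 and 0.005 m and angle between the y axis of tube1_mid and the y axis of clip_front, either way round below 0.1 rad) or (distance between tube1_mid and clip_mid below 0.015 m and z of tube1_mid in the frame of clip_mid between -0.005 and 0.005 m and angle between the y axis of tube1_mid and the y axis of clip_mid, either way round below 0.1 rad) or (distance between tube1_mid and clip_back below 0.015 m and z of tube1_mid in the frame of clip_back between -0.005 and 0.005 m and angle between the y axis of tube1_mid and the y axis of clip_back, either way round below 0.1 rad)) and ((distance between tube2_mid and clip_front below 0.015 m and z of tube2_mid in the frame of clip_front between -0.005 and 0.005 m and angle between the y axis of tube2_mid and the y axis of clip_front, either way round below 0.1 rad) or (distance between tube2_mid and clip_mid below 0.015 m and z of tube2_mid in the frame of clip_mid between -0.005 and 0.005 m and angle between the y axis of tube2_mid and the y axis of clip_mid, either way round below 0.1 rad) or (distance between tube2_mid and clip_back below 0.015 m and z of tube2_mid in the frame of clip_back between -0.005 and 0.005 m and angle between the y axis of tube2_mid and the y axis of clip_back, either way round below 0.1 rad)) and linear speed of each of tube0, tube1, tube2 below 0.02 m/s); the robot touches nothing.
It fails at once if the tape roll or the green carton is knocked more than 5 cm away (distance of any of roll, carton_a from where it was at the start of the episode above 0.05 m).
Of tube0, tube1, tube2 only 2 to 3 are there at a start; the rules pass over those that are not, and their reading is None.
At some moment in a run one of tube0, tube1, tube2 may be knocked a few centimetres aside while the robot is not near it.
Once in a run the grip may slacken for a moment while it holds something.
It also fails if it takes over 210 s, if anything falls off the work surface, if the arm or the gripper's body presses on something with over 40 N, if the wrist force passes 120 N, or if a joint passes its speed limit or range.

ROBOT

A 7-joint arm with a two-finger parallel gripper is mounted at the origin on a cart in front of the work surface, level with it; the furniture and walls round the work are solid. World frame = base frame: x ahead of the robot, y to its left, z up, the work surface at z = 0. Lengths are in m, angles in rad, forces in N, time in s.
With the tool pointing down it reaches from about 0.425 to 0.925 m from the base axis. Payload 6.8 kg.
Tool frame: the origin (TCP) lies at the very end of the fingers, on their centre line; the grasp point (between the pads) lies bot.grip_point_offset behind it (bot.grip_point_offset is the distance from the TCP to the grasp point, in m); z points along the fingers, y is the line along which they close (so a half turn about z gives the same grasp; the last joint's range is limited). The gripper opens to 85 mm and grips with 20 to 120 N. Pads are 22 mm wide; open, the fingers measure 114 mm over their backs; the gripper's body (76 mm by 85 mm) begins 54 mm behind the grasp point. The pads swing forward as they close: fully open they stand 13 mm farther back than shut.
Start: joints at [-1.345, 0.477, 0.022, 1.555, -0.011, 1.109, -0.083], TCP at [0.221, 0.638, 0.231] pointing down, gripper open.
Joint ranges: [-2.96, 2.96], [-0.34, 2.1], [-1.41, 1.46], [0.24, 2.44], [-1.37, 4.51], [0.17, 1.92], [-2.96, 2.96]. Speed limits (rad/s): [2.39, 2.39, 3.14, 3.14, 3.14, 3.14, 3.14].

INTERFACE

Orientations are given as a unit quaternion [w, x, y, z].
In Python, from station import bot, imaging gives the robot as it stands. The module is installed in compiled form; this text tells all that it offers.
- The arm moves only by the tool carry_out, never from a script. Its argument "targets" is one flat list of numbers, 5 for each row, row after row: the closure in counts, from 0 (fully open) to 255 (shut), then the shift along the world's x, y, z in mm, then the turn about the world's z in degrees. A call has 1 to 20 rows; each row shifts and turns the commanded pose from where the row before left it; what a row does not reach is not made up. A row lasts 1/10 s, in which the tool goes at most 50 mm and 8.59 degrees, less where a joint would pass 70% of its speed; a pose out of reach is approached as far as the arm can. A call is refused whole if a number of a shift passes 50 or a number of a turn 8.59, either way. A call with a gripper value outside its range is refused whole. The fingers move at their own pace and stop on an object; "newtons" is the grip in N (left out, the last holds). Time passes only in rows, so rows that do not move let the fingers close. It gives the time, the measured TCP pose, the force, the opening and the grip force at its end, in the units of the state.
- bot.get_obs(): the state, without advancing time (a new reading comes with each control period).
- imaging.read_camera(name): name is "side" or "top" or "wrist"; returns a dict with "frame" (384x512x3 uint8, red, green, blue), "fov_y" (degrees; the focal length in pixels is half the picture's height over the tangent of half this angle, whatever the lens; pixels are square), "cx", "cy" (the principal point, pixels), "pose" (4x4, takes a point from camera to world coordinates); the wrist camera has in their place "tool_from_camera" (4x4, takes a point from camera to tool coordinates, whose origin is the TCP and whose axes are the flange's). Camera axes: x right, y up, looking along -z (the intrinsics and any distortion apply to the point x, -y, -z); pixel columns grow to the right and rows downward; lengths in m; the calibration is good to about 2 mm. A picture is of the moment at which its call begins: read the wrist's pose just before it. There is no depth.
- bot.hand_in(): hands the job in; it is judged then, once.
The state is a dict: "t": time; "q": joint angles; "joint_vel": joint speeds; "joint_torque": joint torques, N m; "eef_pos": TCP position; "tool_rot": TCP orientation; "contact_force": force on the tool from outside, world axes, zero at the start; "torque": the same for the moment, N m; "gripper_width": opening from 0.0 (shut) to 1.0 (fully open); "grasp_force": force on a finger pad.
Only numpy, scipy, OpenCV 4.12 (cv2) and the standard library are available. Lean on these libraries where they do the work, as an engineer would, in place of code of your own. Each camera call takes 0.05 s, during which the arm holds its last target. There are 200 camera calls.

## Working session

There is one attempt and no reset: what is moved stays moved. The work goes in short steps, Python scripts to look and compute and a tool call to move; the robot and the scene stay as the last step left them, time stands still between calls to the robot, and variables do not carry over. Pictures are saved under pics/ and viewed, at most 14 in all, crops included, and the job is handed in when it is done.

Besides the shell and the picture viewer there is one more tool, called as name(argument=value, ...) on one line, values as JSON. carry_out: Moves the arm, as the interface text tells. Its arguments: {"type":"object","properties":{"targets":{"type":"array","items":{"type":"number"}},"newtons":{"type":"number"}},"required":["targets"]}

```bash
mkdir -p pics; cat > h.py <<'E'
import numpy as np, cv2
from station import bot, imaging
def cam(n):
    o=bot.get_obs(); c=imaging.read_camera(n)
    if 'pose' not in c or n=='wrist':
        w,x,y,z=o['tool_rot']; from scipy.spatial.transform import Rotation as R
        T=np.eye(4); T[:3,:3]=R.from_quat([x,y,z,w]).as_matrix(); T[:3,3]=o['eef_pos']; c['pose']=T@c['tool_from_camera']
    c['f']=c['frame'].shape[0]/2/np.tan(np.radians(c['fov_y'])/2)
    return c
def ray(c,u,v):
    d=np.array([(u-c['cx'])/c['f'],-(v-c['cy'])/c['f'],-1.])
    return c['pose'][:3,3], c['pose'][:3,:3]@d
def onz(c,u,v,z):
    o,d=ray(c,u,v); return o+d*(z-o[2])/d[2]
def proj(c,p):
    q=np.linalg.inv(c['pose'])@np.append(p,1); return np.array([c['cx']+c['f']*q[0]/-q[2], c['cy']-c['f']*q[1]/-q[2]])
def save(c,n): cv2.imwrite('pics/'+n,c['frame'][:,:,::-1])
E
python3 - <<'E'
from h import *
for n in('side','top'):
    c=cam(n); save(c,n+'0.png'); print(n,{k:(np.round(v,3).tolist() if k!='frame' else v.shape) for k,v in c.items()})
print(bot.get_obs(), bot.grip_point_offset)
E
```

```text
side {'frame': (384, 512, 3), 'fov_y': 51.078, 'cx': 253.642, 'cy': 191.885, 'pose': [[0.817, 0.291, -0.497, 0.018], [-0.576, 0.388, -0.719, -0.694], [-0.016, 0.874, 0.485, 0.58], [0.0, 0.0, 0.0, 1.0]], 'f': 401.835}
top {'frame': (384, 512, 3), 'fov_y': 57.907, 'cx': 259.884, 'cy': 196.994, 'pose': [[-0.341, 0.845, -0.413, 0.082], [-0.94, -0.311, 0.138, 0.191], [-0.012, 0.436, 0.9, 1.076], [0.0, 0.0, 0.0, 1.0]], 'f': 347.043}
{'t': 0.1, 'q': array([-1.34509515,  0.47771144,  0.02233894,  1.55636945, -0.01150426,
        1.10930463, -0.08309928]), 'joint_vel': array([-5.92198492e-04, -1.19008566e-03,  3.23349177e-04, -1.64719087e-03,
        1.94699387e-04,  1.06184208e-03, -2.01872279e-05]), 'joint_torque': array([ 4.04791135e-03, -5.97762072e+01,  1.61337957e+00, -2.81957871e+01,
        1.28151878e-02,  5.03874835e-03, -2.61614389e-05]), 'eef_pos': array([0.22098417, 0.63722418, 0.23041977]), 'tool_rot': array([-8.09169925e-05,  1.66115915e-01,  9.86105882e-01, -8.28461741e-04]), 'contact_force': array([0.01428222, 0.12883103, 0.26427244]), 'torque': array([-0.00373449,  0.02939992, -0.02214392]), 'grasp_force': 0.0, 'gripper_width': 0.9983562376618138} 0.0187
```

View pics/side0.png

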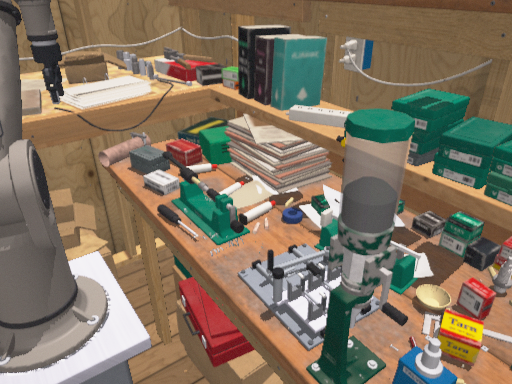

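View pics/top0.png

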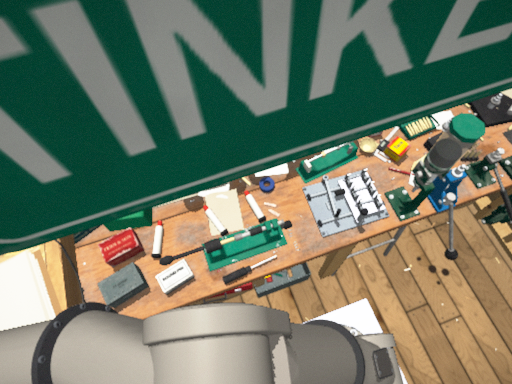

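```bash
python3 - <<'E'
import cv2
a=cv2.imread('pics/top0.png'); b=cv2.imread('pics/side0.png')
cv2.imwrite('pics/t1.png',cv2.resize(a[110:300,80:430],(800,434),interpolation=cv2.INTER_CUBIC))
cv2.imwrite('pics/s1.png',cv2.resize(b[120:345,130:430],(800,600),interpolation=cv2.INTER_CUBIC))
E
```

```text
(no output)
```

View pics/t1.png

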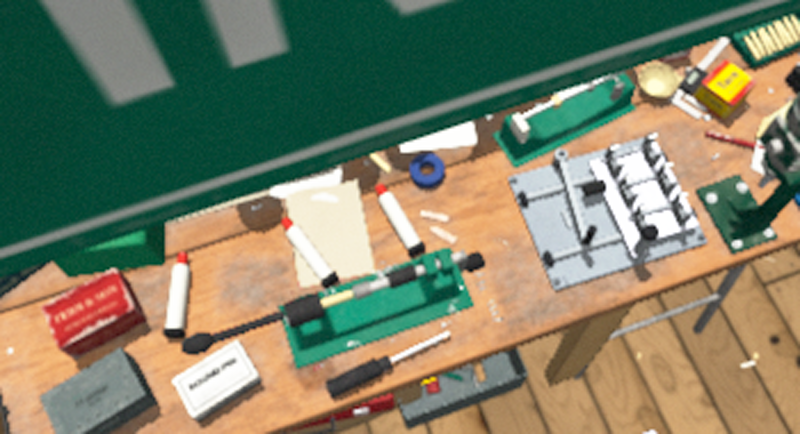

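View pics/s1.png

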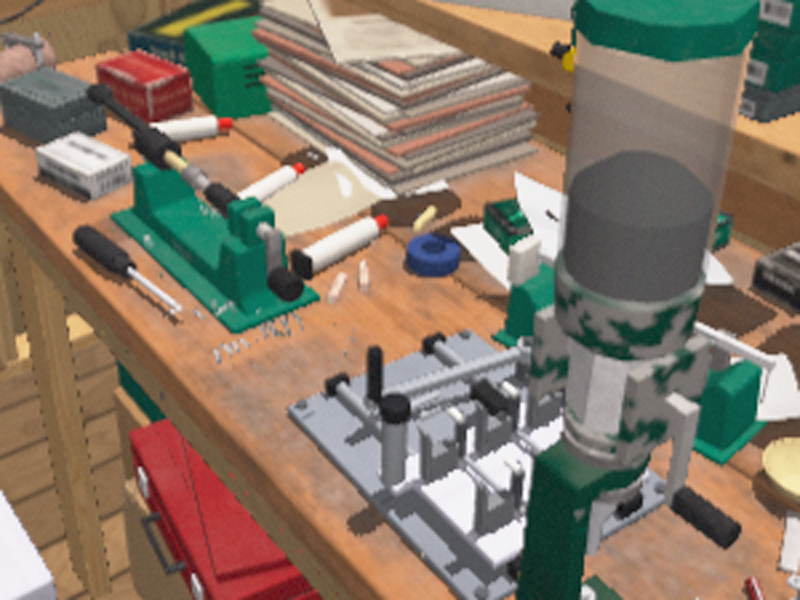

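```bash
python3 - <<'E'
from h import *
t=cam('top'); s=cam('side')
k=lambda u,v:(80+u/2.2857,110+v/2.2842)
m=lambda u,v:(130+u*.375,120+v*.375)
for n,p,z in [('A cap',(183,258),.01),('A plug',(174,333),.012),('B cap',(288,223),.01),('B plug',(330,280),.012),('C cap',(381,189),.01),('C plug',(416,250),.012),('roll',(427,170),.018),('postcap',(649,232),.098),('pegtop',(588,233),.085),('pivot?',(561,155),.045),('powderbase',(740,210),.01),('press L',(290,300),.05),('press R',(475,262),.06),('jaw/clips UL',(612,155),.06),('plate corner L',(510,182),.0),('plate corner BL',(558,287),.0),('plate BR',(703,240),0),('knobrod',(600,188),.06),('red box',(140,300),.04),('grey box',(100,370),.04)]:
    print(n,np.round(onz(t,*k(*p),z),3))
print('side')
for n,p,z in [('A cap',(224,125),.01),('B cap',(298,170),.01),('C cap',(382,222),.01),('C plug',(302,263),.012),('post',(396,403),.098),('peg',(375,350),.085),('pivot',(525,350),.045),('knob',(490,395),.06)]:
    print(n,np.round(onz(s,*m(*p),z),3))
# roll mask stuff
E
```

```text
A cap [0.596 0.37  0.01 ]
A plug [0.49  0.406 0.012]
B cap [0.597 0.211 0.01 ]
B plug [0.49  0.18  0.012]
C cap [0.603 0.064 0.01 ]
C plug [0.491 0.049 0.012]
roll [ 0.605 -0.01   0.018]
postcap [ 0.375 -0.241  0.098]
pegtop [ 0.406 -0.168  0.085]
pivot? [ 0.546 -0.2    0.045]
powderbase [ 0.386 -0.421  0.01 ]
press L [0.466 0.24  0.05 ]
press R [ 0.428 -0.014  0.06 ]
jaw/clips UL [ 0.514 -0.264  0.06 ]
plate corner L [ 0.551 -0.125  0.   ]
plate corner BL [ 0.372 -0.123  0.   ]
plate BR [ 0.365 -0.352  0.   ]
knobrod [ 0.471 -0.224  0.06 ]
red box [0.541 0.434 0.04 ]
grey box [0.464 0.503 0.04 ]
side
A cap [0.595 0.368 0.01 ]
B cap [0.603 0.214 0.01 ]
C cap [0.608 0.065 0.01 ]
C plug [0.496 0.046 0.012]
post [ 0.377 -0.25   0.098]
peg [ 0.411 -0.181  0.085]
pivot [ 0.541 -0.212  0.045]
knob [ 0.467 -0.249  0.06 ]
```

carry_out(targets=[0,40,-20,40,0,0,40,-25,40,0,0,40,-25,40,0,0,40,-25,0,0,0,25,-42,0,0,0,20,-45,0,0,0,0,-50,0,0,0,0,-50,0,0,0,0,-50,0,0,0,0,-50,0,0,0,0,-50,0,0,0,0,-50,0,0,0,0,-50,0,0,0,0,-50,0,0,0,0,-50,0,0,0,0,-50,0,0,0,0,-50,0,0,0,0,-50,0,0,0,0,-40,0,0,0,0,0,0,0])

```text
t: 2.2
eef_pos: [0.403, -0.1769, 0.3297]
tool_rot: [0.001, 0.171, 0.985, -0.0]
contact_force: [0.2, 0.1, 0.1]
gripper_width: 1.001
grasp_force: 0.0
```

```bash
python3 - <<'E'
from h import *
o=bot.get_obs(); print(o['t'],o['q'],o['eef_pos'],o['tool_rot'])
c=cam('wrist'); print(np.round(c['pose'],3), c['f'],c['cx'],c['cy'])
cv2.imwrite('pics/w1.png',cv2.resize(c['frame'][:,:,::-1],(768,576)))
np.savez('w1.npz',pose=c['pose'],f=c['f'],cx=c['cx'],cy=c['cy'])
E
```

```text
2.2 [-0.45994756 -0.06579694  0.71233232  1.98809553  0.04703575  1.20240263
  1.46233665] [ 0.40302637 -0.17685299  0.3297379 ] [ 6.09196336e-04  1.70601364e-01  9.85339818e-01 -4.95576490e-04]
[[ 0.337 -0.89  -0.308  0.325]
 [ 0.942  0.318  0.111 -0.15 ]
 [-0.001 -0.328  0.945  0.473]
 [ 0.     0.     0.     1.   ]] 308.80840931579485 259.25097077435277 189.11444323040743
```

View pics/w1.png

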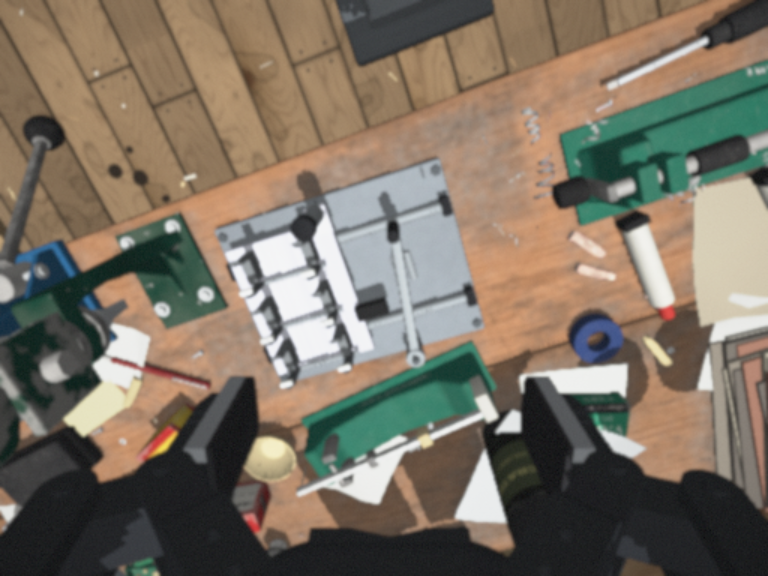

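```bash
python3 - <<'E'
from h import *
d=np.load('w1.npz'); c={k:d[k] for k in d}
for n,p,z in [('post',(304,227),.098),('peg',(393,229),.085),('pivot',(416,359),.04),('pl',(218,230),0.0),('pl2',(440,158),0.0),('pl3',(482,326),0.0),('rail1a',(340,237),.02),('rail1b',(440,208),.02),('rail2a',(390,311),.02),('rail2b',(468,296),.02),('white bl',(372,348),.028),('white tl',(321,206),.028),('forkF L',(312,253),.07),('forkM L',(327,300),.07),('forkB L',(345,348),.07),('forkF R',(240,270),.07),('forkM R',(265,320),.07),('forkB R',(288,370),.07),('C cap',(668,313),.01),('C plug',(632,222),.012),('roll',(597,339),.018)]:
    print(n,np.round(onz(c,p[0]/1.5,p[1]/1.5,z),3))
E
```

```text
post [ 0.377 -0.243  0.098]
peg [ 0.406 -0.175  0.085]
pivot [ 0.554 -0.202  0.04 ]
pl [ 0.364 -0.352  0.   ]
pl2 [ 0.373 -0.114  0.   ]
pl3 [ 0.561 -0.124  0.   ]
rail1a [ 0.41  -0.232  0.02 ]
rail1b [ 0.416 -0.129  0.02 ]
rail2a [ 0.502 -0.212  0.02 ]
rail2b [ 0.513 -0.13   0.02 ]
white bl [ 0.532 -0.243  0.028]
white tl [ 0.374 -0.237  0.028]
forkF L [ 0.406 -0.252  0.07 ]
forkM L [ 0.452 -0.257  0.07 ]
forkB L [ 0.504 -0.259  0.07 ]
forkF R [ 0.398 -0.32   0.07 ]
forkM R [ 0.451 -0.32   0.07 ]
forkB R [ 0.508 -0.321  0.07 ]
C cap [0.609 0.069 0.01 ]
C plug [0.496 0.048 0.012]
roll [ 0.609 -0.012  0.018]
```

carry_out(targets=[160,4,3,-50,4,160,0,0,-50,4,160,0,0,-50,0,160,0,0,-50,0,160,0,0,-40,0,160,0,0,-20,0,160,0,0,-18,0,160,0,0,0,0], newtons=20)

```text
t: 3.05
eef_pos: [0.4067, -0.1667, 0.0496]
tool_rot: [-0.002, 0.096, 0.995, 0.001]
contact_force: [-0.6, -0.5, 1.0]
gripper_width: 0.372
grasp_force: 0.0
```

```bash
python3 - <<'E'
from h import *
c=cam('wrist')
cv2.imwrite('pics/w2.png',c['frame'][:,:,::-1])
P=np.array([.407,-.174]);
H=P+.142*np.array([np.cos(np.radians(-10.6)),np.sin(np.radians(-10.6))]); print(H)
for a in range(8,90,8):
    th=np.radians(169.4-a); print(a,np.round(1000*(H+.142*np.array([np.cos(th),np.sin(th)])),0))
E
```

```text
[ 0.54657682 -0.20012109]
8 [ 412. -155.]
16 [ 420. -137.]
24 [ 430. -119.]
32 [ 442. -104.]
40 [456. -90.]
48 [473. -79.]
56 [490. -70.]
64 [509. -63.]
72 [528. -59.]
80 [548. -58.]
88 [568. -60.]
```

View pics/w2.png

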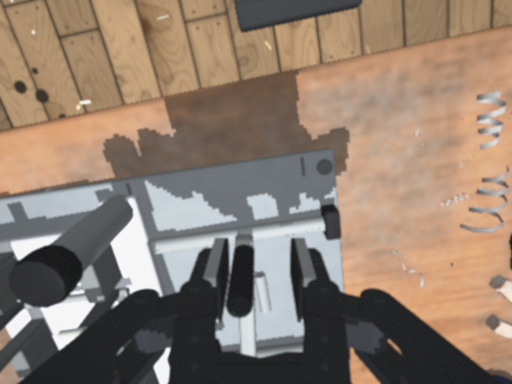

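carry_out(targets=[195,0,0,0,0,195,5,12,0,-5,195,4,9,0,-4,195,4,9,0,-4,195,5,9,0,-4,195,5,9,0,-4,195,6,8,0,-4,195,6,7,0,-4,195,7,7,0,-4,195,7,7,0,-4,195,8,6,0,-4,195,9,5,0,-4,195,8,5,0,-4,195,9,4,0,-4,195,9,4,0,-4,195,10,3,0,-4,195,9,2,0,-4,195,10,2,0,-4,195,10,1,0,-4,195,10,0,0,-4])

```text
t: 5.1
eef_pos: [0.5502, -0.058, 0.0529]
tool_rot: [-0.0, 0.696, 0.718, 0.001]
contact_force: [-1.1, 0.6, 0.4]
gripper_width: 0.234
grasp_force: 0.3
```

carry_out(targets=[195,5,0,0,0,195,0,0,0,0])

```text
t: 5.3
eef_pos: [0.5552, -0.0588, 0.0524]
tool_rot: [0.001, 0.694, 0.72, 0.001]
contact_force: [-0.4, -0.0, 1.3]
gripper_width: 0.237
grasp_force: 0.0
```

```bash
python3 - <<'E'
from h import *
o=bot.get_obs(); print(o['q'])
c=cam('wrist')
cv2.imwrite('pics/w3.png',c['frame'][:,:,::-1])
E
```

```text
[-0.65850614  0.7327978   0.90757798  2.01611039 -0.82035416  0.80559599
  0.77563572]
```

View pics/w3.png

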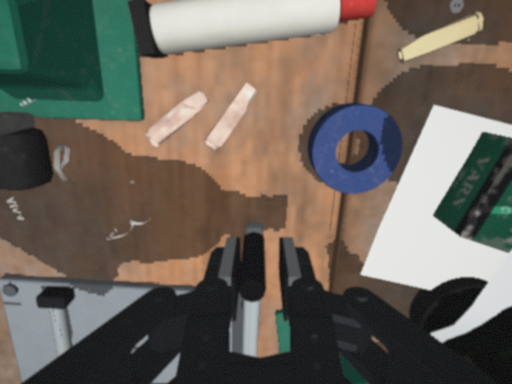

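carry_out(targets=[195,5,0,0,0,195,5,0,0,0,195,0,0,0,0])

```text
t: 5.65
eef_pos: [0.561, -0.0593, 0.0511]
tool_rot: [-0.003, 0.696, 0.718, -0.001]
contact_force: [-8.9, 1.6, 6.6]
gripper_width: 0.237
grasp_force: 4.5
```

carry_out(targets=[190,-6,0,0,0,150,0,0,25,0,120,0,0,35,0,120,0,0,35,8,120,-34,-16,0,8,120,-34,-16,0,8,120,-34,-16,0,8,120,-34,-16,0,8,120,-34,-16,0,8,120,0,0,0,8,120,0,0,0,8,120,0,0,0,8,120,0,0,0,8,120,0,0,-25,8,120,0,0,-20,0,120,0,0,-20,0,120,0,0,-20,0,120,0,0,0,0])

```text
t: 7.45
eef_pos: [0.3868, -0.1394, 0.0602]
tool_rot: [-0.002, 0.001, 1.0, -0.0]
contact_force: [-0.0, 0.4, -0.5]
gripper_width: 0.528
grasp_force: 0.0
```

```bash
python3 - <<'E'
from h import *
o=bot.get_obs(); print(o['q'],o['eef_pos'],o['tool_rot'])
t=cam('top');cv2.imwrite('pics/t4.png',cv2.resize(t['frame'][140:260,270:430,::-1],(640,480)))
E
```

```text
[-0.35234369  0.4023518   0.65734443  2.33162354 -0.48227137  0.53989403
  2.25602526] [ 0.38679852 -0.13940075  0.06022166] [-1.55059984e-03  1.38326271e-03  9.99997840e-01 -3.59084412e-05]
```

View pics/t4.png

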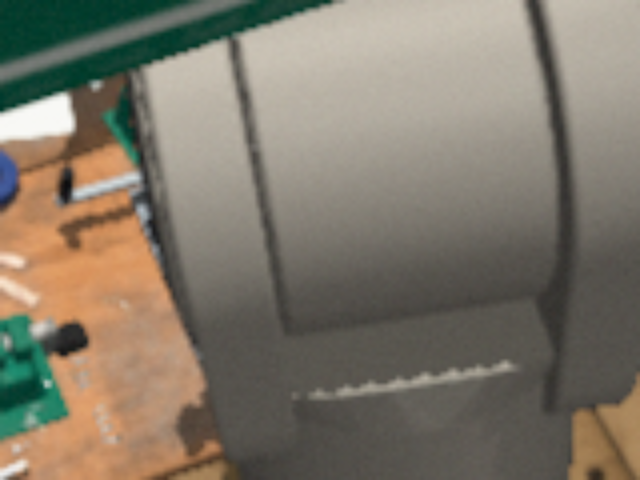

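carry_out(targets=[120,0,0,40,0,120,0,0,25,0,150,-4,-35,0,0,150,-4,-35,0,0,150,-3,-34,0,-2,150,0,0,0,0,150,0,0,-25,0,150,0,0,-25,0,150,0,0,-20,0,150,0,0,0,0])

```text
t: 8.5
eef_pos: [0.3762, -0.2424, 0.0558]
tool_rot: [-0.001, 0.018, 1.0, 0.001]
contact_force: [-0.3, 0.1, -0.2]
gripper_width: 0.41
grasp_force: 0.0
```

```bash
python3 - <<'E'
from h import *
c=cam('wrist')
cv2.imwrite('pics/w5.png',c['frame'][:,:,::-1])
E
```

```text
(no output)
```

View pics/w5.png

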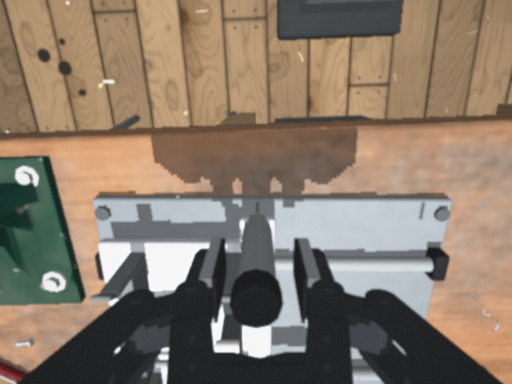

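carry_out(targets=[255,0,0,0,0,255,0,0,0,0,255,0,0,0,0,255,0,10,0,0,255,1,10,0,0,255,0,10,0,0,255,0,10,0,0,255,1,10,0,0,255,0,10,0,0,255,0,10,0,0,255,1,10,0,0,255,0,10,0,0,255,1,10,0,0,255,0,10,0,0,255,0,0,0,0,255,0,0,0,0])

```text
t: 10.15
eef_pos: [0.3822, -0.1331, 0.0576]
tool_rot: [0.001, 0.018, 1.0, 0.0]
contact_force: [-3.1, -0.5, 12.4]
gripper_width: 0.245
grasp_force: 21.3
```

carry_out(targets=[200,0,0,0,0,150,0,0,0,0,150,0,0,0,0,100,0,0,25,0,100,0,0,40,0,100,10,0,50,0,100,20,-10,50,0,100,20,-10,50,0,100,30,-20,30,0,50,0,0,0,0,0,0,0,0,0])

```text
t: 11.25
eef_pos: [0.4575, -0.1717, 0.2919]
tool_rot: [-0.0, 0.019, 1.0, -0.0]
contact_force: [-0.3, 0.1, -0.6]
gripper_width: 0.923
grasp_force: 0.0
```

```bash
python3 - <<'E'
from h import *
c=cam('wrist'); print(c['pose'].round(3))
np.savez('w6.npz',pose=c['pose'],f=c['f'],cx=c['cx'],cy=c['cy'],frame=c['frame'])
cv2.imwrite('pics/w6.png',cv2.resize(c['frame'][:,:,::-1],(768,576)))
E
```

```text
[[ 0.038 -0.944 -0.326  0.375]
 [ 0.999  0.036  0.013 -0.17 ]
 [-0.    -0.327  0.945  0.435]
 [ 0.     0.     0.     1.   ]]
```

View pics/w6.png

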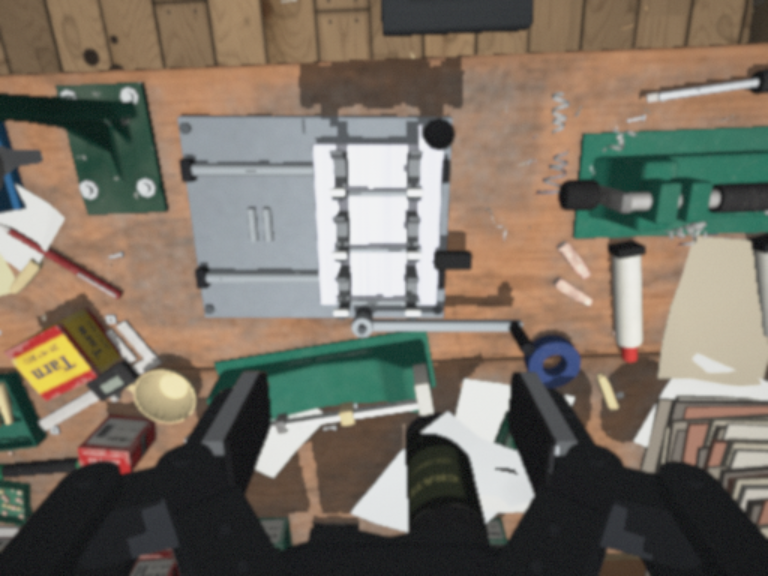

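```bash
python3 - <<'E'
from h import *
d=np.load('w6.npz'); f=d['frame'][70:225,190:320,::-1]
cv2.imwrite('pics/w6c.png',cv2.resize(f,(500,596),interpolation=cv2.INTER_CUBIC))
E
```

```text
(no output)
```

View pics/w6c.png

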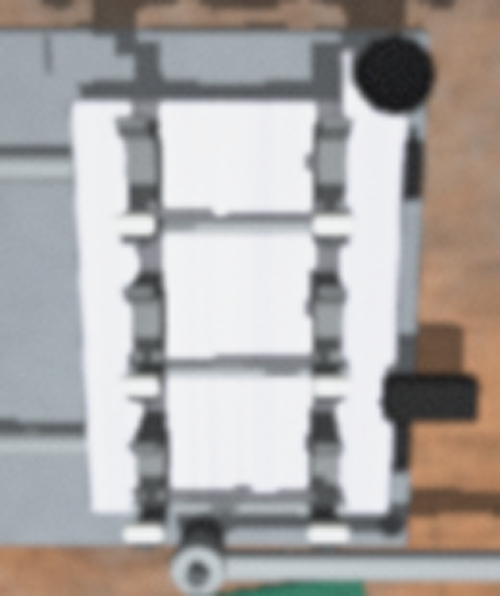

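```bash
python3 - <<'E'
from h import *
d=np.load('w6.npz'); c={k:d[k] for k in d}
for n,p,z in [('post',(395,72),.098),('TL',(73,100),.028),('BL',(92,513),.028),('TR',(411,100),.028),('BR',(391,515),.028)]+[('roll',p,.08) for p in [(138,225),(330,225),(143,386),(328,386),(143,533),(326,533)]]+[('wall',p,.075) for p in [(140,125),(330,125),(145,288),(328,288),(150,440),(325,440)]]+[('pivot',(198,570),.045),('hole',(0,0),0)]:
    print(n,np.round(onz(c,190+p[0]/3.846,70+p[1]/3.845,z),4))
# tubes
f=cv2.cvtColor(c['frame'],cv2.COLOR_RGB2HSV)
E
```

```text
post [ 0.3822 -0.1355  0.098 ]
TL [ 0.3884 -0.234   0.028 ]
BL [ 0.5341 -0.2403  0.028 ]
TR [ 0.3927 -0.1231  0.028 ]
BR [ 0.5391 -0.1303  0.028 ]
roll [ 0.4228 -0.2098  0.08  ]
roll [ 0.425 -0.153  0.08 ]
roll [ 0.4721 -0.2119  0.08  ]
roll [ 0.4743 -0.1547  0.08  ]
roll [ 0.5213 -0.2154  0.08  ]
roll [ 0.5235 -0.1564  0.08  ]
wall [ 0.3946 -0.2076  0.075 ]
wall [ 0.3967 -0.1522  0.075 ]
wall [ 0.4426 -0.2096  0.075 ]
wall [ 0.4447 -0.1538  0.075 ]
wall [ 0.4914 -0.2115  0.075 ]
wall [ 0.4935 -0.1558  0.075 ]
pivot [ 0.5508 -0.2013  0.045 ]
hole [ 0.3558 -0.2603  0.    ]
```

carry_out(targets=[0,4,45,0,4,0,4,45,0,4,0,3,45,0,4,0,3,45,-20,0,0,3,46,-20,0,0,0,0,0,0])

```text
t: 11.9
eef_pos: [0.4709, 0.0606, 0.2482]
tool_rot: [-0.004, -0.091, 0.996, -0.0]
contact_force: [-0.1, 0.0, -0.7]
gripper_width: 0.999
grasp_force: 0.0
```

```bash
cat > tube.py <<'E'
from h import *
import sys
def tubes(c,z=.012):
    hsv=cv2.cvtColor(c['frame'],cv2.COLOR_RGB2HSV)
    red=((hsv[...,1]>150)&(hsv[...,2]>110)&((hsv[...,0]<6)|(hsv[...,0]>174))).astype(np.uint8)
    wh=((hsv[...,1]<45)&(hsv[...,2]>150)).astype(np.uint8)
    out=[]
    rs=[cv2.minAreaRect(k) for k in cv2.findContours(red,0,1)[0] if cv2.contourArea(k)>25]
    for k in cv2.findContours(wh,0,1)[0]:
        if cv2.contourArea(k)<300: continue
        bx=cv2.boxPoints(cv2.minAreaRect(k)); P=np.array([onz(c,*p,z)[:2] for p in bx])
        a,b=P[1]-P[0],P[2]-P[1]
        if np.linalg.norm(a)<np.linalg.norm(b): a,b=b,a
        L,W=np.linalg.norm(a),np.linalg.norm(b)
        if not(.07<L<.115 and .015<W<.036): continue
        ctr=P.mean(0)
        for r in rs:
            q=onz(c,*r[0],z)[:2]
            if .035<np.linalg.norm(q-ctr)<.075: 
                v=q-ctr; out.append((ctr.round(4),round(float(np.degrees(np.arctan2(v[1],v[0]))),1),round(float(L),3),round(float(W),3),q.round(3)))
    return out
if __name__=='__main__':
    c=cam(sys.argv[1]); save(c,sys.argv[2]); print(tubes(c))
E
python3 tube.py wrist w7.png; python3 tube.py top t7.png
```

```text
[(array([0.5457, 0.3955]), -22.9, 0.096, 0.024, array([0.599, 0.373])), (array([0.5493, 0.0568]), 8.3, 0.096, 0.023, array([0.607, 0.065]))]
[]
```

carry_out(targets=[0,40,-2,0,-2,0,38,-2,-30,0,60,0,0,-50,0,60,0,0,-50,0,60,0,0,-50,0,60,0,0,-40,0,60,0,0,-15,0,60,0,0,-9,0,60,0,0,0,0], newtons=50)

```text
t: 12.9
eef_pos: [0.5528, 0.0494, 0.0086]
tool_rot: [0.0, -0.068, 0.998, -0.0]
contact_force: [0.2, 0.1, 0.6]
gripper_width: 0.762
grasp_force: 0.0
```

carry_out(targets=[60,-4,8,0,-1,60,0,0,-5,0,60,0,0,0,0,255,0,0,0,0,255,0,0,0,0,255,0,0,0,0,255,0,0,0,0], newtons=50)

```text
t: 13.6
eef_pos: [0.5488, 0.058, 0.0035]
tool_rot: [0.0, -0.06, 0.998, 0.0]
contact_force: [-0.9, -0.3, 5.2]
gripper_width: 0.263
grasp_force: 48.5
```

carry_out(targets=[255,0,0,20,0,255,0,0,40,0,255,0,0,45,0,255,0,0,45,0,255,-3,-20,0,-8.25,255,-3,-20,0,-8.25,255,-3,-20,0,-8.25,255,-3,-20,0,-8.25,255,-3,-20,0,-8.25,255,-3,-20,0,-8.25,255,-3,-20,0,-8.25,255,-3,-20,0,-8.25,255,-3,-21,0,-8.25,255,-3,-21,0,-8.25,255,-3,-21,0,-8.25,255,-3,-20,0,-8.25,255,0,0,0,0])

```text
t: 15.3
eef_pos: [0.5112, -0.1877, 0.153]
tool_rot: [0.001, 0.723, 0.691, -0.001]
contact_force: [-0.3, 0.8, -0.9]
gripper_width: 0.262
grasp_force: 49.1
```

```bash
python3 - <<'E'
from h import *
o=bot.get_obs(); print(o['q'],o['eef_pos'],o['tool_rot'],o['gripper_width'])
c=cam('wrist'); save(c,'w8.png')
t=cam('top'); print('')
E
```

```text
[-0.60738947  0.68601797  1.2155754   1.99350412 -0.76568564  1.02438755
  0.93494141] [ 0.5112361  -0.18773563  0.15301573] [ 5.83365729e-04  7.22590246e-01  6.91275650e-01 -9.85798780e-04] 0.26249232446935133
```

View pics/w8.png

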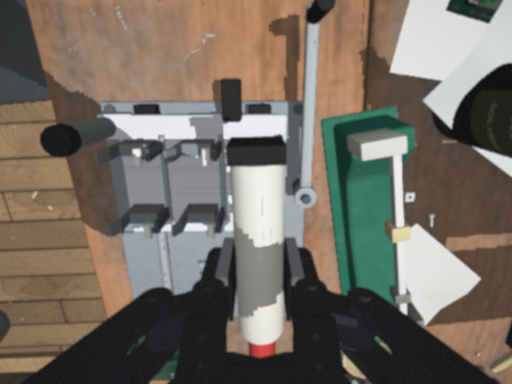

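carry_out(targets=[255,2,2,-30,0,255,0,0,-35,0,255,0,0,-6,0,255,0,0,0,0])

```text
t: 15.8
eef_pos: [0.514, -0.1819, 0.0816]
tool_rot: [-0.001, 0.719, 0.695, -0.0]
contact_force: [-0.7, -0.4, -0.3]
gripper_width: 0.265
grasp_force: 49.0
```

carry_out(targets=[255,0,0,-5,0,255,0,0,-5,0,255,0,0,-5,0,255,0,0,0,0])

```text
t: 16.2
eef_pos: [0.5129, -0.183, 0.0671]
tool_rot: [-0.001, 0.72, 0.694, -0.001]
contact_force: [-4.3, 0.1, -2.1]
gripper_width: 0.26
grasp_force: 48.9
```

carry_out(targets=[255,0,0,-4,0,255,0,0,-4,0,255,0,0,-3,0,255,0,0,0,0])

```text
t: 16.6
eef_pos: [0.5141, -0.1825, 0.0556]
tool_rot: [-0.0, 0.72, 0.694, -0.0]
contact_force: [-2.2, -0.2, -3.9]
gripper_width: 0.265
grasp_force: 48.9
```

carry_out(targets=[255,0,0,-2,0,255,0,0,0,0,150,0,0,0,0,145,0,0,0,0,145,0,0,0,0,145,0,0,20,0,145,0,0,30,0,145,-15,0,50,0,100,-20,0,40,0,0,0,0,0,0])

```text
t: 17.6
eef_pos: [0.4805, -0.185, 0.1961]
tool_rot: [0.003, 0.721, 0.693, 0.002]
contact_force: [0.2, 0.1, -0.5]
gripper_width: 0.756
grasp_force: 0.0
```

```bash
python3 - <<'E'
from h import *
c=cam('wrist'); cv2.imwrite('pics/w9.png',c['frame'][:,:,::-1])
from tube import tubes
print(tubes(c,.064),c['pose'].round(2)[:3,3])
E
```

```text
[] [ 0.48 -0.1   0.34]
```

View pics/w9.png

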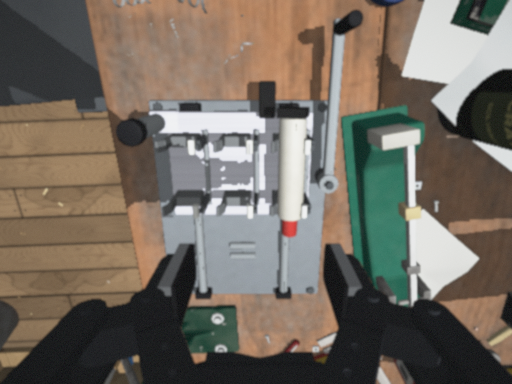

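```bash
python3 - <<'E'
from h import *
c=cam('wrist')
for z in (.064,.085):
    a=onz(c,289,221,z);b=onz(c,293,118,z);print(a.round(4),b.round(4),np.linalg.norm(a-b).round(4),(a+b)/2)
h=cv2.cvtColor(c['frame'],cv2.COLOR_RGB2HSV)
for v in (130,160,190,210): print([h[v,u].tolist() for u in range(268,316,6)])
E
```

```text
[ 0.5102 -0.2288  0.064 ] [ 0.5143 -0.1309  0.064 ] 0.098 [ 0.51223176 -0.17984619  0.064     ]
[ 0.5082 -0.2189  0.085 ] [ 0.512  -0.1286  0.085 ] 0.0904 [ 0.51013848 -0.17373419  0.085     ]
[[113, 15, 140], [116, 13, 139], [25, 13, 122], [24, 12, 210], [24, 5, 238], [30, 4, 239], [30, 7, 225], [116, 8, 238]]
[[113, 16, 144], [116, 14, 144], [26, 15, 132], [27, 13, 216], [26, 7, 239], [30, 6, 238], [30, 10, 201], [115, 14, 205]]
[[116, 12, 146], [116, 14, 144], [20, 16, 145], [27, 13, 217], [26, 8, 235], [27, 10, 234], [90, 6, 173], [103, 20, 178]]
[[116, 9, 226], [107, 15, 119], [23, 15, 156], [23, 10, 221], [26, 9, 236], [23, 10, 231], [90, 1, 241], [101, 22, 126]]
```

carry_out(targets=[0,0,31,10,8.5,0,0,31,10,8.5,0,0,31,10,8.5,0,0,31,10,8.5,0,0,31,10,8.5,0,0,31,0,8.5,0,0,31,0,8.5,0,0,31,0,8.5,0,0,31,0,8.5,0,0,31,0,8.5,0,0,31,0,8.5,0,0,31,0,8.5,0,0,0,0,0])

```text
t: 19.0
eef_pos: [0.4795, 0.1949, 0.2408]
tool_rot: [-0.0, -0.092, 0.996, 0.0]
contact_force: [-0.5, -0.7, -0.6]
gripper_width: 1.001
grasp_force: 0.0
```

```bash
python3 tube.py wrist w10.png; python3 - <<'E'
from h import *
c=cam('wrist'); h=cv2.cvtColor(c['frame'],cv2.COLOR_RGB2HSV)
red=((h[...,1]>150)&(h[...,2]>110)&((h[...,0]<6)|(h[...,0]>174))).astype(np.uint8)
for k in cv2.findContours(red,0,1)[0]:
    if cv2.contourArea(k)>20:
        r=cv2.minAreaRect(k); print(np.round(r[0]),np.round(r[1]),onz(c,*r[0],.01).round(3))
E
```

```text
[]
[374. 258.] [9. 6.] [0.596 0.373 0.01 ]
[482. 262.] [59. 45.] [0.576 0.523 0.01 ]
[260. 244.] [9. 9.] [0.602 0.214 0.01 ]
```

```bash
python3 - <<'E'
from h import *
im=cv2.imread('pics/w10.png'); h=cv2.cvtColor(im,cv2.COLOR_BGR2HSV); c=cam('wrist')
for u in range(240,285,4): print(u,[h[v,u].tolist() for v in (170,190,210,230)])
for s in (15,22,30):
  m=((h[...,1]<s)&(h[...,2]>140)).astype(np.uint8)
  for k in cv2.findContours(m,0,1)[0]:
    if cv2.contourArea(k)>300:
        r=cv2.minAreaRect(k);P=np.array([onz(c,*p,.012)[:2] for p in cv2.boxPoints(r)]); print(s,P.mean(0).round(4),np.linalg.norm(P[1]-P[0]).round(3),np.linalg.norm(P[2]-P[1]).round(3),(P[1]-P[0]).round(3),(P[2]-P[1]).round(3))
E
```

```text
240 [[27, 14, 198], [21, 37, 206], [23, 38, 216], [23, 38, 215]]
244 [[30, 8, 230], [26, 9, 225], [25, 23, 189], [23, 38, 215]]
248 [[25, 6, 238], [25, 6, 239], [30, 9, 234], [28, 15, 214]]
252 [[26, 8, 228], [25, 6, 238], [30, 6, 239], [26, 7, 239]]
256 [[27, 16, 175], [27, 12, 217], [26, 9, 232], [26, 7, 240]]
260 [[22, 38, 216], [23, 32, 170], [25, 16, 194], [24, 11, 228]]
264 [[22, 36, 215], [23, 37, 216], [21, 40, 215], [17, 31, 162]]
268 [[21, 39, 216], [23, 38, 215], [13, 84, 186], [12, 106, 192]]
272 [[18, 46, 206], [21, 41, 214], [12, 90, 182], [13, 109, 198]]
276 [[13, 61, 184], [13, 84, 173], [12, 87, 185], [12, 109, 189]]
280 [[13, 75, 169], [12, 90, 179], [12, 85, 178], [13, 111, 182]]
284 [[12, 81, 171], [13, 88, 183], [12, 84, 163], [12, 117, 191]]
15 [0.6508 0.1614] 0.025 0.113 [-0.024  0.002] [0.009 0.112]
15 [ 0.7233 -0.0747] 0.188 0.132 [-0.18   0.054] [0.017 0.131]
15 [0.5455 0.3854] 0.095 0.023 [-0.089  0.034] [0.01 0.02]
15 [0.5451 0.1904] 0.02 0.096 [-0.006  0.019] [0.092 0.027]
15 [0.4462 0.1145] 0.014 0.059 [-0.014  0.002] [0.002 0.059]
15 [0.4084 0.372 ] 0.1
[... 565 characters left out ...]
.022  0.106] [0.06  0.027]
22 [0.3578 0.0887] 0.009 0.089 [-0.009  0.   ] [-0.008  0.088]
30 [0.7835 0.1421] 0.104 0.054 [-0.031  0.099] [0.053 0.012]
30 [0.7525 0.16  ] 0.024 0.143 [-0.024  0.002] [0.01  0.143]
30 [0.7136 0.188 ] 0.024 0.155 [-0.024  0.002] [0.016 0.154]
30 [0.6501 0.1628] 0.027 0.115 [-0.027  0.002] [0.008 0.115]
30 [ 0.7232 -0.0747] 0.188 0.132 [-0.18   0.054] [0.017 0.131]
30 [0.5458 0.3859] 0.096 0.024 [-0.09   0.034] [0.011 0.021]
30 [0.5452 0.1904] 0.024 0.096 [-0.007  0.022] [0.091 0.029]
30 [0.4464 0.1144] 0.014 0.059 [-0.014  0.002] [0.002 0.059]
30 [0.409  0.3724] 0.109 0.066 [-0.025  0.106] [0.06  0.029]
30 [0.3582 0.0887] 0.01 0.089 [-0.01  0.  ] [-0.008  0.088]
```

carry_out(targets=[0,33,-2,0,6.5,0,33,-3,-30,0,60,0,0,-50,0,60,0,0,-50,0,60,0,0,-40,0,60,0,0,-20,0,60,0,0,0,0])

```text
t: 19.85
eef_pos: [0.544, 0.1818, 0.0489]
tool_rot: [-0.003, -0.141, 0.99, -0.001]
contact_force: [0.4, 0.0, 0.6]
gripper_width: 0.767
grasp_force: 0.0
```

carry_out(targets=[60,1,8,-20,1,60,0,0,-25,0,60,0,0,0,0,255,0,0,0,0,255,0,0,0,0,255,0,0,0,0,255,0,0,0,0])

```text
t: 20.55
eef_pos: [0.5482, 0.1925, 0.0087]
tool_rot: [0.001, -0.151, 0.989, 0.001]
contact_force: [-1.1, 0.1, 6.8]
gripper_width: 0.26
grasp_force: 48.1
```

carry_out(targets=[60,0,0,0,0,60,0,0,0,0,60,-2,-1,-6,0,60,0,0,0,0,255,0,0,0,0,255,0,0,0,0,255,0,0,0,0,255,0,0,0,0])

```text
t: 21.35
eef_pos: [0.5453, 0.1912, 0.0011]
tool_rot: [0.0, -0.151, 0.989, 0.0]
contact_force: [-1.4, -0.5, 2.1]
gripper_width: 0.267
grasp_force: 48.5
```

carry_out(targets=[255,0,0,20,0,255,0,0,40,0,255,0,0,45,0,255,0,0,45,0,255,-6,-29,0,-8.4,255,-6,-29,0,-8.4,255,-6,-29,0,-8.4,255,-6,-29,0,-8.4,255,-6,-29,0,-8.4,255,-6,-29,0,-8.4,255,-6,-29,0,-8.4,255,-6,-29,0,-8.4,255,-6,-29,0,-8.4,255,-6,-29,0,-8.4,255,-6,-29,0,-8.4,255,-6,-29,0,-8.4,255,-6,-26,0,-8.4,255,0,0,0,0])

```text
t: 23.15
eef_pos: [0.4655, -0.1864, 0.1511]
tool_rot: [0.001, 0.721, 0.693, -0.001]
contact_force: [-0.5, -0.8, -1.3]
gripper_width: 0.265
grasp_force: 48.7
```

carry_out(targets=[255,-1,3,-30,0,255,0,0,-30,0,255,0,0,-9,0,255,0,0,0,0])

```text
t: 23.55
eef_pos: [0.4655, -0.1792, 0.0812]
tool_rot: [-0.001, 0.718, 0.696, -0.0]
contact_force: [0.2, 0.4, -1.1]
gripper_width: 0.264
grasp_force: 48.9
```

carry_out(targets=[255,0,0,-5,0,255,0,0,-5,0,255,0,0,-5,0,255,0,0,-4,0,255,0,0,0,0])

```text
t: 24.05
eef_pos: [0.4642, -0.1797, 0.0628]
tool_rot: [-0.001, 0.718, 0.696, -0.001]
contact_force: [-4.2, -0.2, -3.2]
gripper_width: 0.264
grasp_force: 49.1
```

carry_out(targets=[255,0,0,-4,0,255,0,0,-4,0,255,0,0,-3,0,255,0,0,0,0])

```text
t: 24.45
eef_pos: [0.4652, -0.1798, 0.0527]
tool_rot: [-0.001, 0.718, 0.696, 0.0]
contact_force: [-6.5, 2.9, 9.2]
gripper_width: 0.264
grasp_force: 50.2
```

carry_out(targets=[150,0,0,0,0,145,0,0,0,0,145,0,0,0,0,145,0,0,20,0,145,0,0,30,0,145,0,0,50,0,100,0,0,50,0,0,0,0,0,0])

```text
t: 25.25
eef_pos: [0.4693, -0.182, 0.2073]
tool_rot: [0.004, 0.718, 0.696, 0.002]
contact_force: [0.6, 0.3, -1.3]
gripper_width: 0.76
grasp_force: 0.0
```

```bash
python3 - <<'E'
from h import *
c=cam('wrist'); h=cv2.cvtColor(c['frame'],cv2.COLOR_RGB2HSV)
save(c,'w11.png')
red=((h[...,1]>150)&(h[...,2]>110)&((h[...,0]<6)|(h[...,0]>174))).astype(np.uint8)
for k in cv2.findContours(red,0,1)[0]:
    if cv2.contourArea(k)>20:
        r=cv2.boundingRect(k); print(r,onz(c,r[0]+r[2]/2,r[1]+r[3]/2,.064).round(3), onz(c,r[0]+r[2]/2,r[1],.064).round(3))
E
```

```text
(294, 219, 12, 14) [ 0.512 -0.24   0.064] [ 0.512 -0.232  0.064]
(244, 219, 13, 14) [ 0.461 -0.238  0.064] [ 0.461 -0.23   0.064]
```

carry_out(targets=[0,0,40,10,0,0,0,48,10,7,0,0,48,10,7,0,0,48,0,7,0,0,48,0,7,0,0,48,0,7,0,0,48,0,7,0,3,48,0,7,0,3,48,0,7,0,3,48,0,7,0,3,48,0,7,0,3,48,0,0,0,0,0,0,0])

```text
t: 26.6
eef_pos: [0.4787, 0.3967, 0.2295]
tool_rot: [-0.001, 0.184, 0.983, 0.0]
contact_force: [-0.6, 0.4, -0.8]
gripper_width: 0.998
grasp_force: 0.0
```

```bash
python3 tube.py wrist w12.png
```

```text
[(array([0.5453, 0.388 ]), -18.5, 0.096, 0.023, array([0.601, 0.369]))]
```

carry_out(targets=[60,33,-4,0,2,60,33,-4,-30,0,100,0,0,-50,0,100,0,0,-50,0,100,0,0,-35,0,100,0,0,-15,0,100,0,0,0,0])

```text
t: 27.35
eef_pos: [0.5459, 0.3785, 0.0498]
tool_rot: [-0.001, 0.173, 0.985, -0.002]
contact_force: [0.7, 0.3, 0.5]
gripper_width: 0.614
grasp_force: 0.0
```

carry_out(targets=[100,0,9,-20,0,100,0,0,-20,0,100,0,0,-7,0,100,0,0,0,0])

```text
t: 27.75
eef_pos: [0.547, 0.3878, 0.004]
tool_rot: [-0.0, 0.173, 0.985, -0.001]
contact_force: [0.0, -2.2, -0.3]
gripper_width: 0.609
grasp_force: 0.0
```

carry_out(targets=[255,-1,0,-1,0,255,0,0,0,0,255,0,0,0,0,255,0,0,0,0])

```text
t: 28.15
eef_pos: [0.5459, 0.3898, 0.0042]
tool_rot: [-0.0, 0.172, 0.985, 0.0]
contact_force: [-0.7, 0.3, 0.9]
gripper_width: 0.26
grasp_force: 49.0
```

carry_out(targets=[255,0,0,20,0,255,0,0,45,0,255,0,0,50,0,255,0,0,50,0,255,0,0,35,0,255,-10,-44,0,-8.05,255,-10,-44,0,-8.05,255,-10,-44,0,-8.05,255,-10,-44,0,-8.05,255,-10,-44,0,-8.05,255,-10,-44,0,-8.05,255,-10,-44,0,-8.05,255,-10,-44,0,-8.05,255,-10,-44,0,-8.05,255,-10,-44,0,0,255,-10,-44,0,0,255,-10,-44,0,0,255,-10,-44,0,0,255,0,0,0,0])

```text
t: 30.05
eef_pos: [0.4133, -0.1899, 0.2056]
tool_rot: [0.001, 0.725, 0.688, 0.001]
contact_force: [-0.1, -0.0, -0.5]
gripper_width: 0.264
grasp_force: 49.1
```

carry_out(targets=[255,1,6,-40,0.8,255,0,0,-45,0,255,0,0,-30,0,255,0,0,-8,0,255,0,0,0,0])

```text
t: 30.55
eef_pos: [0.4165, -0.177, 0.0811]
tool_rot: [-0.001, 0.717, 0.698, -0.0]
contact_force: [-0.1, 0.5, -0.1]
gripper_width: 0.263
grasp_force: 49.3
```

carry_out(targets=[255,0,0,-5,0,255,0,0,-5,0,255,0,0,-5,0,255,0,0,-3,0,255,0,0,0,0])

```text
t: 31.05
eef_pos: [0.4156, -0.1766, 0.0637]
tool_rot: [-0.001, 0.717, 0.698, -0.0]
contact_force: [-5.9, -0.3, -3.2]
gripper_width: 0.263
grasp_force: 49.6
```

carry_out(targets=[255,0,0,-4,0,255,0,0,-4,0,255,0,0,-2,0,255,0,0,0,0])

```text
t: 31.45
eef_pos: [0.4164, -0.1767, 0.055]
tool_rot: [-0.001, 0.717, 0.697, 0.001]
contact_force: [-10.3, 5.2, 24.4]
gripper_width: 0.262
grasp_force: 52.5
```

Seated on the bottom. Release, rise and check all three.

carry_out(targets=[150,0,0,0,0,145,0,0,0,0,145,0,0,0,0,145,0,0,20,0,145,0,0,30,0,145,10,0,50,0,100,20,0,50,0,0,20,0,0,0,0,0,0,0,0])

```text
t: 32.35
eef_pos: [0.4699, -0.1762, 0.2003]
tool_rot: [0.003, 0.715, 0.7, 0.001]
contact_force: [-0.3, -0.3, -0.5]
gripper_width: 0.923
grasp_force: 0.0
```

```bash
python3 - <<'E'
from h import *
c=cam('wrist'); h=cv2.cvtColor(c['frame'],cv2.COLOR_RGB2HSV)
print(c['pose'][:3,3].round(3))
red=((h[...,1]>150)&(h[...,2]>110)&((h[...,0]<6)|(h[...,0]>174))).astype(np.uint8)
for k in cv2.findContours(red,0,1)[0]:
    if cv2.contourArea(k)>20:
        r=cv2.boundingRect(k); print(r,onz(c,r[0]+r[2]/2,r[1]+r[3]/2,.064).round(3), onz(c,r[0]+r[2]/2,r[1],.064).round(3))
cv2.imwrite('pics/w13.png',cv2.resize(c['frame'][60:320,80:400,::-1],(738,600),interpolation=cv2.INTER_CUBIC))
E
```

```text
[ 0.472 -0.093  0.343]
(294, 228, 12, 14) [ 0.512 -0.24   0.064] [ 0.512 -0.232  0.064]
(244, 228, 12, 14) [ 0.461 -0.239  0.064] [ 0.461 -0.231  0.064]
(194, 224, 12, 14) [ 0.411 -0.233  0.064] [ 0.412 -0.225  0.064]
```

View pics/w13.png

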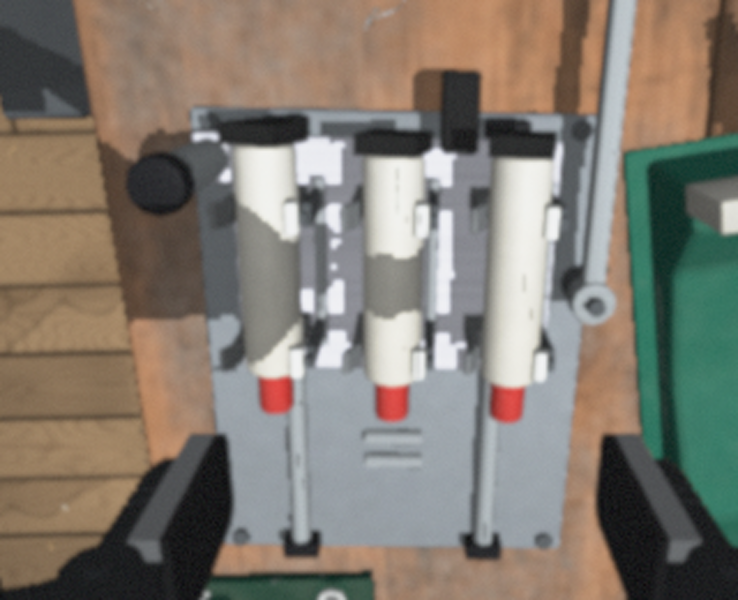

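carry_out(targets=[150,-9,4,0,8.1,150,-9,4,0,8.1,150,-9,4,0,8.1,150,-9,4,0,8.1,150,-9,4,0,8.1,150,-9,4,0,8.1,150,-9,4,0,8.1,150,-9,4,0,8.1,150,-9,4,0,8.1,150,-9,7,-40,8.1,150,0,0,-40,8.1,150,0,0,0,0,150,0,0,0,0])

```text
t: 33.7
eef_pos: [0.3762, -0.1344, 0.1317]
tool_rot: [-0.001, 0.046, 0.999, 0.0]
contact_force: [1.3, -0.9, 0.1]
gripper_width: 0.41
grasp_force: 0.0
```

carry_out(targets=[150,3,1,0,3,150,0,0,-25,0,150,0,0,-25,0,150,0,0,-25,0,150,0,0,0,0], newtons=25)

```text
t: 34.2
eef_pos: [0.3799, -0.1325, 0.0564]
tool_rot: [-0.0, 0.018, 1.0, 0.001]
contact_force: [-0.4, 0.5, -0.2]
gripper_width: 0.409
grasp_force: 0.0
```

carry_out(targets=[255,0,0,0,0,255,0,0,0,0,255,0,0,0,0,255,0,-10,0,0,255,-1,-10,0,0,255,0,-10,0,0,255,0,-10,0,0,255,-1,-10,0,0,255,0,-10,0,0,255,0,-10,0,0,255,-1,-10,0,0,255,0,-10,0,0,255,-1,-10,0,0,255,0,-10,0,0,255,0,0,0,0,255,0,0,0,0])

```text
t: 35.8
eef_pos: [0.3766, -0.2439, 0.0579]
tool_rot: [0.001, 0.017, 1.0, 0.0]
contact_force: [-2.8, -0.2, 6.4]
gripper_width: 0.244
grasp_force: 25.6
```

carry_out(targets=[200,0,0,0,0,150,0,0,0,0,150,0,0,0,0,150,0,0,30,0,150,0,0,40,0,150,0,0,30,0,150,16,17,0,-8.2,150,16,17,0,-8.2,150,16,17,0,-8.2,150,16,17,0,-8.2,150,16,17,0,-8.2,150,16,17,0,-8.2,150,15,17,0,-8.2,150,15,17,0,-8.2,150,15,17,0,-8.2,150,15,16,0,-8.2,150,15,16,0,-8.2,150,0,0,0,0,150,0,0,0,0])

```text
t: 37.7
eef_pos: [0.5472, -0.0576, 0.1565]
tool_rot: [0.001, 0.719, 0.695, -0.0]
contact_force: [0.2, -0.5, -0.3]
gripper_width: 0.411
grasp_force: 0.0
```

```bash
python3 - <<'E'
from h import *
c=cam('wrist'); cv2.imwrite('pics/w14.png',c['frame'][:,:,::-1])
g=cv2.cvtColor(c['frame'],cv2.COLOR_RGB2GRAY)
p=proj(c,[.551,-.059,.085]); print(p, proj(c,[.551,-.059,.045]))
u,v=p.astype(int)
for r in range(v-60,v+40,8): print(r,''.join('#' if x<35 else '.' for x in g[r,u-60:u+60:2]))
E
```

```text
[262.43001704 201.8808628 ] [261.97869973 184.90714169]
141 ............................................................
149 ............................................................
157 ............................................................
165 ............................................................
173 ............................................................
181 .................................###........................
189 ................................#####.......................
197 ................................######......................
205 .................................####.......................
213 ............................................................
221 ............................................................
229 ............................................................
237 ..........########..........................................
```

carry_out(targets=[150,10,1,-30,0,150,0,0,-35,0,150,0,0,-25,0,150,0,0,-14,0,195,0,0,0,0,195,0,0,0,0])

```text
t: 38.35
eef_pos: [0.5576, -0.0573, 0.0537]
tool_rot: [0.001, 0.72, 0.694, 0.0]
contact_force: [1.1, 0.1, 1.1]
gripper_width: 0.236
grasp_force: 0.0
```

carry_out(targets=[205,-11,0,0,4.5,205,-11,-1,0,4.5,205,-11,-2,0,4.5,205,-11,-2,0,4.5,205,-11,-3,0,4.5,205,-10,-4,0,4.5,205,-10,-5,0,4.5,205,-10,-6,0,4.5,205,-9,-6,0,4.5,205,-9,-7,0,4.5,205,-8,-8,0,4.5,205,-7,-8,0,4.5,205,-6,-9,0,4.5,205,-6,-9,0,4.5,205,-5,-10,0,4.5,205,-5,-10,0,4.5,205,0,0,0,0])

```text
t: 40.05
eef_pos: [0.4176, -0.1483, 0.054]
tool_rot: [0.002, 0.175, 0.984, 0.001]
contact_force: [0.5, -0.5, 0.2]
gripper_width: 0.202
grasp_force: 0.0
```

carry_out(targets=[205,-3,-11,0,4.5,205,-3,-11,0,4.5,205,-2,-11,0,4.5,205,-1,-11,0,4.5,205,0,0,0,0])

```text
t: 40.55
eef_pos: [0.409, -0.1919, 0.0535]
tool_rot: [0.002, 0.02, 1.0, 0.0]
contact_force: [-0.4, 0.0, -0.1]
gripper_width: 0.2
grasp_force: 0.0
```

carry_out(targets=[205,0,-4,0,0,205,0,0,0,0])

```text
t: 40.75
eef_pos: [0.4088, -0.1944, 0.0528]
tool_rot: [0.001, 0.019, 1.0, 0.001]
contact_force: [0.2, -0.1, -0.6]
gripper_width: 0.198
grasp_force: 0.0
```

carry_out(targets=[205,0,-3,0,0,205,0,-2,0,0,205,0,0,0,0])

```text
t: 41.05
eef_pos: [0.4085, -0.1977, 0.0525]
tool_rot: [-0.0, 0.018, 1.0, 0.002]
contact_force: [0.5, 5.8, 3.3]
gripper_width: 0.199
grasp_force: 2.9
```

carry_out(targets=[205,0,3,0,0,180,0,0,0,0,170,0,0,25,0,160,0,0,40,0,150,10,20,50,0,100,20,20,50,0,100,20,0,50,0,100,0,0,0,0])

```text
t: 41.85
eef_pos: [0.4591, -0.1614, 0.2589]
tool_rot: [0.006, 0.017, 1.0, 0.0]
contact_force: [1.1, -0.3, -0.0]
gripper_width: 0.609
grasp_force: 0.0
```

```bash
python3 - <<'E'
from h import *
c=cam('wrist'); print(c['pose'][:3,3].round(3)); cv2.imwrite('pics/w15.png',c['frame'][:,:,::-1])
h=cv2.cvtColor(c['frame'],cv2.COLOR_RGB2HSV); g=h[...,2]
for m,nm,z,zz in [(((h[...,1]>150)&(g>110)&((h[...,0]<6)|(h[...,0]>174))),'red',.064,.064),(g<35,'dark',.085,.098)]:
  for k in cv2.findContours(m.astype(np.uint8),0,1)[0]:
    a=cv2.contourArea(k)
    if 20<a<900:
        (u,v),r=cv2.minEnclosingCircle(k); p=onz(c,u,v,z)
        if .35<p[0]<.6 and -.36<p[1]<-.05: print(nm,round(u),round(v),round(r),a,p.round(3),onz(c,u,v,zz).round(3))
print('exp post',proj(c,[.377,-.2425,.098]),'peg shut',proj(c,[.407,-.193,.085]),'orig',proj(c,[.407,-.176,.085]))
E
```

```text
[ 0.374 -0.16   0.401]
red 101 203 7 107.0 [ 0.506 -0.351  0.064] [ 0.506 -0.351  0.064]
red 93 162 8 124.0 [ 0.457 -0.349  0.064] [ 0.457 -0.349  0.064]
red 88 116 9 146.5 [ 0.407 -0.344  0.064] [ 0.407 -0.344  0.064]
dark 196 163 9 23.0 [ 0.456 -0.229  0.085] [ 0.453 -0.226  0.098]
dark 228 114 5 37.0 [ 0.408 -0.193  0.085] [ 0.406 -0.191  0.098]
dark 196 118 11 28.5 [ 0.409 -0.225  0.085] [ 0.408 -0.222  0.098]
exp post [170.14340597  84.27387882] peg shut [227.01182855 113.9019381 ] orig [244.01182038 113.29609813]
```

```bash
python3 -c "
from station import bot
print(bot.hand_in())"
```

```text
the job is handed in; nothing more can be done
None
```

I handed the job in at about 42 s: the final camera check showed all three tubes in their clips, the carrier back in storage and the gate shut, but `hand_in()` gave no verdict.

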